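Rack a wheel hub on the storage spindle and cap it

ROBOT

A 7-joint arm with a two-finger parallel gripper is mounted at the origin on the work surface. World frame = base frame: x ahead of the robot, y to its left, z up, the work surface at z = 0. Lengths are in m, angles in rad, forces in N, time in s.
With the tool pointing down it reaches from about 0.425 to 0.875 m from the base axis. Payload 4.7 kg.
Tool frame: the origin (TCP) lies midway between the tips of the shut fingers; the grasp point (between the pads) lies grasp_offset behind it (grasp_offset is the distance from the TCP to the grasp point, in m); z points along the fingers, y is the direction in which the jaws open and shut (so a half turn about z gives the same grasp; the last joint's range is limited). The gripper opens to 85 mm and grips with 20 to 120 N. Pads are 22 mm wide; open, the fingers measure 114 mm over their backs; the gripper's body (76 mm by 85 mm) begins 54 mm behind the grasp point. The pads swing forward as they close: fully open they stand 13 mm farther back than shut.
Start: joints at [1.274, 0.321, -0.07, 1.45, 0.023, 1.371, -0.057], TCP at [0.199, -0.619, 0.231] pointing down, gripper open.
Joint ranges: [-2.86, 2.86], [-0.3, 2.09], [-1.38, 1.24], [0.06, 2.45], [-1.56, 4.7], [0.09, 2.05], [-2.69, 2.69]. Speed limits (rad/s): [2.57, 2.57, 3.14, 3.14, 3.14, 3.14, 3.14].

INTERFACE

Orientations are given as a 3x3 rotation matrix whose columns are the frame's x, y, z axes.
In Python, from plant import sense, camera, camera_params, sign_off, cut_out, grasp_offset gives the robot as it stands.
- The arm moves only by the tool jog_arm, never from a script. Its argument "motion" is a list of rows, each a list of 7 numbers: the turn, a rotation vector about the world's x, y, z in rad, then the shift along the world's x, y, z in cm, then the finger opening in cm, from 0 to 8.54. A call has 1 to 20 rows; each row is the pose to reach, as a shift and turn from the pose measured when the call began; what a row does not reach only later rows make up. A row lasts 1/10 s, in which the tool goes at most 50 mm and 8.59 degrees, less where a joint would pass 70% of its speed; a pose out of reach is approached as far as the arm can. A call with a gripper value outside its range is refused whole. The fingers move at their own pace and stop on an object; the grip force is fixed at half the most. Time passes only in rows, so rows that repeat a pose let the fingers close. It gives the time, the measured TCP pose, the force and the opening at its end, in the units of the state.
- sense(): the state, without advancing time (a new reading comes with each control period).
- camera(name): name is "side" or "top"; returns the picture (420x560x3 uint8, red, green, blue); there is no depth.
- camera_params(name): a dict with "fovy" (degrees; the focal length in pixels is half the picture's height over the tangent of half this angle, whatever the lens; pixels are square), "cx", "cy" (the principal point, pixels), "R" (3x3) and "t" (3): a world point X has camera coordinates R X + t. Camera axes: x right, y down, z forward; pixel columns grow to the right and rows downward; lengths in m; the calibration is good to about 2 mm. A picture is of the moment at which its call begins. camera_params takes no time and is no camera call.
- sign_off(): hands the job in, once; it reports no verdict.
Trained networks look in the newest picture that a camera, given by its name, has taken for a name from the list of things; names that differ only in an ending like _2 or _b are one class to them, and where a whole thing is asked for, a point or a joint stands for the part that bears it (a point fixed in the world has none). Each returns a list of dicts, best first, with "conf" (0 to 1); they miss things now and then, are a little off and sometimes report something else, mostly with a low value. They report only what shows in the picture. A call takes as long as a camera call. They do not tell look-alikes from the thing itself.
- cut_out(camera, name): "mask" (420x560 bool, what is visible of it) and "point" ([column, row] in pixels, amid what is visible of it).
The state is a dict: "t": time; "joint_positions": joint angles; "qd": joint speeds; "tau": joint torques, N m; "tool_pos": TCP position; "orientation": TCP orientation; "force": force on the tool from outside, world axes, zero at the start; "moment": the same for the moment, N m; "finger_gap": finger opening in m.
Only numpy, scipy, OpenCV 4.12 (cv2) and the standard library are available. Lean on these libraries where they do the work, as an engineer would, in place of code of your own. Each camera call takes 0.05 s, during which the arm holds its last target.

TASK

Put the blue wheel hub on the green-based spindle, flange face down and fully home on the base, then put the yellow dust cap over the spindle on top of it, flange down and fully home on the hub. Set both down gently rather than dropping them, leave the red hub where it lies, and let go of everything.

Things in the scene. Friction and masses are not known exactly. Their poses are not given: they have to be found in the camera images.
- spindle: storage spindle fixed to the bench, upright: round green base 130 mm across, 20 mm thick, with a steel spigot on its axis, 26 mm in diameter up to 82 mm above the bench, then tapering to 10 mm across at its top, 106 mm above the bench. Origin: centre of the base's underside, on the bench; z up along the spigot. Parts seat on the base's top face, 20 mm above the origin.
- blue_hub: the blue wheel hub to rack, about 0.4 kg, lying flange down: round flange 100 mm across, 12 mm thick, with five dark bolt holes; on it a round boss 56 mm across and 40 mm tall (52 mm in all); bore 38 mm across right through. Grip it across the boss from above. Origin: on its axis in the underside (the flange face); z along the axis from flange to boss, up as it lies.
- red_hub: a red wheel hub of exactly the same shape and size as the blue one, lying flange down on the bench; not wanted, stays where it lies. Origin and axes as for the blue hub.
- cap: yellow plastic dust cap, about 0.12 kg, lying flange down: round flange 76 mm across, 8 mm thick; on it a round boss 52 mm across, 42 mm tall (50 mm in all), closed on top; hollow from below, 38 mm across, 42 mm deep. Grip it across the boss. Origin: on its axis in the underside (flange face); z up as it lies. Seated on the racked hub its origin is 72 mm above the spindle's.
Mind the look-alikes: they are no part of the job. What is shaped like the blue_hub but pink is not meant. Of the things that look like the spindle, take the one that is farthest to the robot's right at the start.

How it is judged:
By the outcome, as a careful person would: the job done as asked, in the order asked, and still so for the second after the job is handed in, with the robot touching nothing.
It also fails if it takes over 61 s, if anything falls off the work surface, if the arm or the gripper's body presses on something with over 40 N, if the wrist force passes 120 N, or if a joint passes its speed limit or range.

## Working session

There is one attempt and no reset: what is moved stays moved. The work goes in short steps, Python scripts to look and compute and a tool call to move; the robot and the scene stay as the last step left them, time stands still between calls to the robot, and variables do not carry over. Pictures are saved under pics/ and viewed, and the job is handed in when it is done.

Besides the shell and the picture viewer there is one more tool, called after "Request:" as name(argument=value, ...), one argument or row to a line, values as JSON. jog_arm: Moves the arm, as the interface text tells. Its arguments: {"type":"object","properties":{"motion":{"type":"array"}},"required":["motion"]}

```bash
ls; mkdir -p pics; python3 - <<'E'
from plant import *
import cv2,numpy as np
s=sense();print(s['t'],s['tool_pos'],s['orientation'],s['finger_gap'],s['force']);print(grasp_offset)
for n in('side','top'):
    im=camera(n);cv2.imwrite(f'pics/{n}0.png',im[:,:,::-1]);print(n,camera_params(n))
    for k in('spindle','blue_hub','cap'):
        for d in cut_out(n,k):print(n,k,round(d['conf'],2),d['point'],d['mask'].sum())
E
```

```text
pics
0.0 [ 0.19856917 -0.61835648  0.23021466] [[ 9.52072553e-01  3.05871543e-01 -6.73209871e-04]
 [ 3.05872269e-01 -9.52070886e-01  1.78440001e-03]
 [-9.51463357e-05 -1.90479450e-03 -9.99998181e-01]] 0.08546377643753034 [0.74767204 0.04408498 0.36691353]
0.0187
side {'fovy': 56.478820268298485, 'cx': 289.0416291730989, 'cy': 210.60552873092865, 'R': array([[ 0.86567828, -0.50052753,  0.00856214],
       [-0.24916894, -0.44565406, -0.85982981],
       [ 0.43418424,  0.74220257, -0.51050895]]), 't': array([-0.44106037,  0.17130685,  0.59338565])}
side spindle 0.74 [176.1, 182.3] 1563
side blue_hub 0.67 [322.0, 274.7] 2150
side blue_hub 0.59 [419.1, 270.1] 2214
side cap 0.79 [367.4, 340.7] 2480
top {'fovy': 47.05425070130248, 'cx': 276.7757165741624, 'cy': 201.52851012730494, 'R': array([[ 0.00397266, -0.99977523, -0.02082542],
       [-0.99206744, -0.00132369, -0.12569983],
       [ 0.12564401,  0.02115959, -0.99184971]]), 't': array([0.01688659, 0.51022546, 0.95368237])}
top spindle 0.87 [263.1, 181.8] 2958
top spindle 0.68 [139.7, 270.9] 3282
top spindle 0.24 [435.5, 228.7] 1114
top blue_hub 0.95 [354.4, 216.6] 1585
top blue_hub 0.56 [392.4, 142.5] 1612
top cap 0.71 [434.4, 229.1] 1064
```

View pics/top0.png

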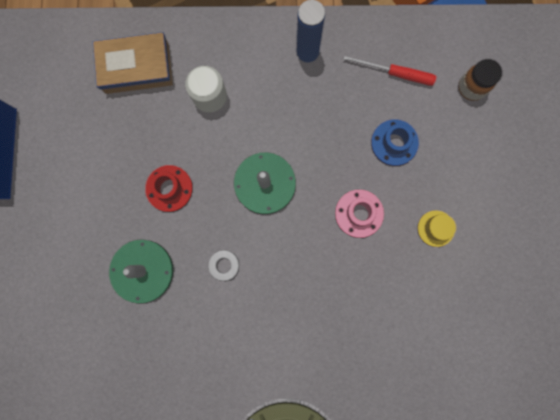

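View pics/side0.png

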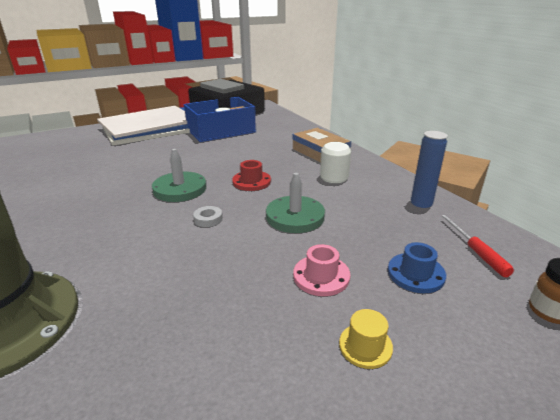

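Top view: green spindles are at (263,182) and (140,271). Image right is the robot's right (-y), so I take (263,182). Hub-shaped things are blue (395,142), pink (360,213) and red (168,188), so I take blue. The cap is yellow (437,228). The side view shows the same: spindle (295,213), blue hub (417,268), cap (367,340). Next I fit positions.

```bash
cat > h.py <<'E'
import cv2,numpy as np
from scipy.optimize import minimize
from plant import *
P={n:camera_params(n) for n in('side','top')}
def proj(n,X):
    p=P[n];f=210/np.tan(np.radians(p['fovy'])/2);c=np.asarray(X)@p['R'].T+p['t']
    return np.c_[p['cx']+f*c[:,0]/c[:,2],p['cy']+f*c[:,1]/c[:,2]]
a=np.linspace(0,2*np.pi,60,endpoint=False)
def ring(x,y,r,z):return np.c_[x+r*np.cos(a),y+r*np.sin(a),0*a+z]
M={'blue_hub':[(.05,0,.05,.012),(.028,.012,.028,.052)],'red_hub':[(.05,0,.05,.012),(.028,.012,.028,.052)],'cap':[(.038,0,.038,.008),(.026,.008,.026,.05)],
 'spindle':[(.065,0,.065,.02),(.013,.02,.013,.082),(.013,.082,.005,.106)]}
S=4
def sil(n,k,x,y,z0=0):
    m=np.zeros((420*S,560*S),np.uint8)
    for r0,z0_,r1,z1 in M[k]:
        q=np.r_[proj(n,ring(x,y,r0,z0+z0_)),proj(n,ring(x,y,r1,z0+z1))]
        h=cv2.convexHull(np.round((q+.5)*S-.5).astype(np.int32));cv2.fillConvexPoly(m,h,1)
    return m
def colour(im,k):
    h,s,v=[c.astype(int) for c in cv2.split(cv2.cvtColor(im,cv2.COLOR_RGB2HSV))]
    if k=='blue_hub':return (h>100)&(h<125)&(s>120)
    if k=='cap':return (h>20)&(h<35)&(s>120)
    if k=='spindle':return (h>60)&(h<95)&(s>70)
    if k=='red_hub':return ((h<6)|(h>174))&(s>140)
def fit(ims,k,x0,z0=0):
    from scipy.ndimage import binary_fill_holes
    ms={}
    for n,im in ims.items():
        m=colour(im,k).astype(np.uint8)
        q=proj(n,[[x0[0],x0[1],z0+.01]])[0].astype(int)
        c,l=cv2.connectedComponents(m);
        d=np.linalg.norm(np.argwhere(m>0)[:,::-1]-q,axis=1)
        w=np.zeros_like(m);cv2.circle(w,tuple(int(v) for v in q),60,1,-1)
        ll=np.bincount(l[(w>0)&(m>0)]).argmax();m=(l==ll).astype(np.uint8)
        m=cv2.morphologyEx(m,cv2.MORPH_CLOSE,np.ones((5,5)))
        ms[n]=cv2.resize(binary_fill_holes(m).astype(np.uint8),(560*S,420*S),interpolation=cv2.INTER_NEAREST)
    def cost(x,names):
        e=0
        for n in names:
            s=sil(n,k,x[0],x[1],z0);d=s!=ms[n]
            if k=='spindle':
                r=np.r_[proj(n,ring(x[0],x[1],.013,.02)),proj(n,ring(x[0],x[1],.005,.106))]
                g=np.zeros_like(s);cv2.fillConvexPoly(g,cv2.convexHull(np.round(r*S).astype(np.int32)),1)
                d=d&(cv2.dilate(g,np.ones((9,9)))==0)
            e+=d.sum()/s.sum()
        return e
    for names in [[n] for n in ims]+([list(ims)] if len(ims)>1 else []):
        r=minimize(cost,x0,args=(names,),method='Nelder-Mead',options=dict(initial_simplex=np.array(x0)+[[0,0],[.02,0],[0,.02]],xatol=2e-4))
        print(k,names,r.x.round(4),round(r.fun/len(names),3))
    return r.x
def ground(n,u,v,z):
    p=P[n];f=210/np.tan(np.radians(p['fovy'])/2)
    d=p['R'].T@[(u-p['cx'])/f,(v-p['cy'])/f,1];o=-p['R'].T@p['t'];return (o+d*(z-o[2])/d[2])[:2]
E
python3 - <<'E'
from h import *
ims={n:cv2.imread(f'pics/{n}0.png')[:,:,::-1].copy() for n in('side','top')}
R={}
for k,t,s in(('spindle',(263,183),(295,213)),('blue_hub',(395,142),(417,268)),('cap',(437,228),(367,340))):
    g=ground('top',*t,.01);print(k,'top',g.round(3),'side',ground('side',*s,.01).round(3))
    R[k]=fit(ims,k,g)
o=ims['top'].copy();o2=ims['side'].copy()
for k in R:
    for n,im in(('top',o),('side',o2)):
        c,_=cv2.findContours(cv2.resize(sil(n,k,*R[k]),(560,420),interpolation=cv2.INTER_NEAREST),0,1);cv2.drawContours(im,c,-1,(255,255,0) if k!='cap' else (255,0,255),1)
v=np.vstack([cv2.resize(o[100:260,220:480],(780,480))[:290],]) 
cv2.imwrite('pics/ov_t.png',cv2.resize(o[110:265,215:475],None,fx=3,fy=3)[:,:,::-1]);cv2.imwrite('pics/ov_s.png',cv2.resize(o2[165:370,250:460],None,fx=2.9,fy=2.9)[:,:,::-1])
E
```

```text
spindle top [0.552 0.048] side [0.551 0.045]
spindle ['side'] [0.555  0.0513] 0.184
spindle ['top'] [0.5526 0.0443] 0.064
spindle ['side', 'top'] [0.5521 0.0457] 0.129
blue_hub top [ 0.64  -0.231] side [ 0.644 -0.226]
blue_hub ['side'] [ 0.6409 -0.2269] 0.083
blue_hub ['top'] [ 0.6409 -0.2295] 0.107
blue_hub ['side', 'top'] [ 0.6406 -0.2277] 0.097
cap top [ 0.458 -0.312] side [ 0.46  -0.308]
cap ['side'] [ 0.4574 -0.3084] 0.059
cap ['top'] [ 0.4586 -0.3107] 0.087
cap ['side', 'top'] [ 0.4576 -0.3096] 0.077
```

View pics/ov_t.png

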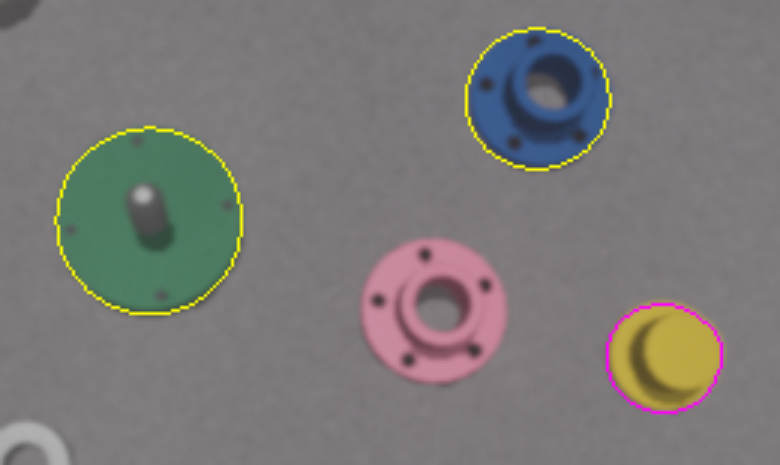

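View pics/ov_s.png

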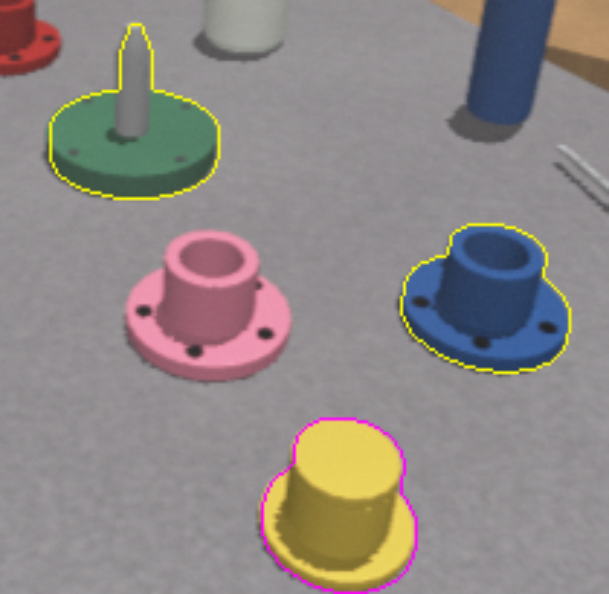

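The silhouettes fit well in both views: spindle (0.552,0.045), blue hub (0.641,-0.2285), cap (0.458,-0.310). I now move to above the blue hub.

Request:
jog_arm(
  motion=[
    [0,0,0,1.5,1.3,0,8.5],
    [0,0,0,4.4,3.9,0,8.5],
    [0,0,0,7.4,6.5,0,8.5],
    [0,0,0,10.3,9.1,0,8.5],
    [0,0,0,13.3,11.7,0,8.5],
    [0,0,0,16.2,14.3,0,8.5],
    [0,0,0,19.2,16.9,0,8.5],
    [0,0,0,22.1,19.5,0,8.5],
    [0,0,0,25.1,22.1,-1,8.5],
    [0,0,0,28,24.7,-2,8.5],
    [0,0,0,31,27.3,-3,8.5],
    [0,0,0,33.9,29.9,-4,8.5],
    [0,0,0,36.9,32.5,-6,8.5],
    [0,0,0,39.8,35.1,-8,8.5],
    [0,0,0,42.5,37.5,-9,8.5],
    [0,0,0,43.8,38.6,-10,8.5],
    [0,0,0,44.2,39.0,-10,8.5],
    [0,0,0,44.2,39.0,-10,8.5],
    [0,0,0,44.2,39.0,-10,8.5],
  ],
)

```text
t: 2.3
tool_pos: [0.6399, -0.2316, 0.1321]
orientation: [[0.953, 0.303, 0.0], [0.303, -0.953, -0.002], [-0.0, 0.002, -1.0]]
force: [-0.4, -0.1, 0.1]
finger_gap: 0.0849
```

```bash
python3 - <<'E'
from h import *
s=sense();print(s['t'],s['tool_pos'].round(4),s['orientation'].round(4).tolist(),s['joint_positions'].round(2),s['force'].round(2))
for n in('side','top'):
    im=camera(n);cv2.imwrite(f'pics/{n}1.png',im[:,:,::-1])
E
```

```text
2.3 [ 0.6399 -0.2316  0.1321] [[0.953, 0.3031, 0.0002], [0.3031, -0.953, -0.0019], [-0.0004, 0.0019, -1.0]] [ 0.58  0.47 -0.36  1.48  0.17  1.23 -1.07] [-0.4  -0.12  0.06]
```

View pics/side1.png

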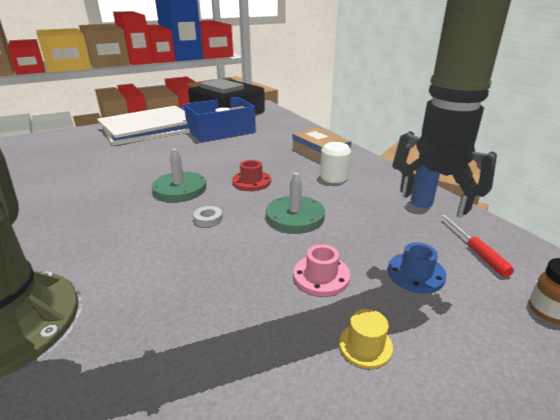

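View pics/top1.png

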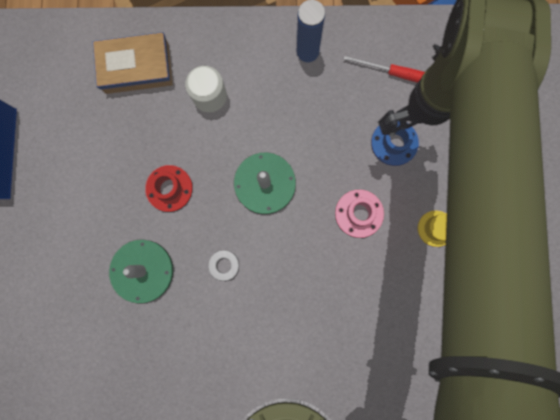

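The side view shows the open gripper above the blue hub, with fingertips at (403,190) and (463,210) and the hub at (417,265). I go lower and check alignment.

Request:
jog_arm(
  motion=[
    [0,0,0,0.1,0.3,-1,8.5],
    [0,0,0,0.1,0.3,-3,8.5],
    [0,0,0,0.1,0.3,-5,8.5],
    [0,0,0,0.1,0.3,-6.5,8.5],
    [0,0,0,0.1,0.3,-7,8.5],
    [0,0,0,0.1,0.3,-7,8.5],
    [0,0,0,0.1,0.3,-7,8.5],
  ],
)

```text
t: 3.1
tool_pos: [0.6415, -0.2288, 0.0631]
orientation: [[0.953, 0.303, 0.002], [0.303, -0.953, -0.002], [0.001, 0.003, -1.0]]
force: [0.8, 0.1, -0.1]
finger_gap: 0.0848
```

```bash
python3 - <<'E'
from h import *
s=sense();p=s['tool_pos'];y=s['orientation'][:,1];print(p.round(4))
im=camera('side').copy()
for d in(-.0425,0,.0425):
    q=proj('side',[p+d*y+[0,0,.013]])[0];print(q);cv2.circle(im,tuple(int(round(v)) for v in q),1,(255,255,0),-1)
cv2.imwrite('pics/side2.png',cv2.resize(im[150:310,330:530],None,fx=3.5,fy=3.5)[:,:,::-1])
E
```

```text
[ 0.6415 -0.2288  0.0631]
[401.58916192 229.51303378]
[424.26751181 238.91083116]
[448.68827051 249.03067424]
```

View pics/side2.png

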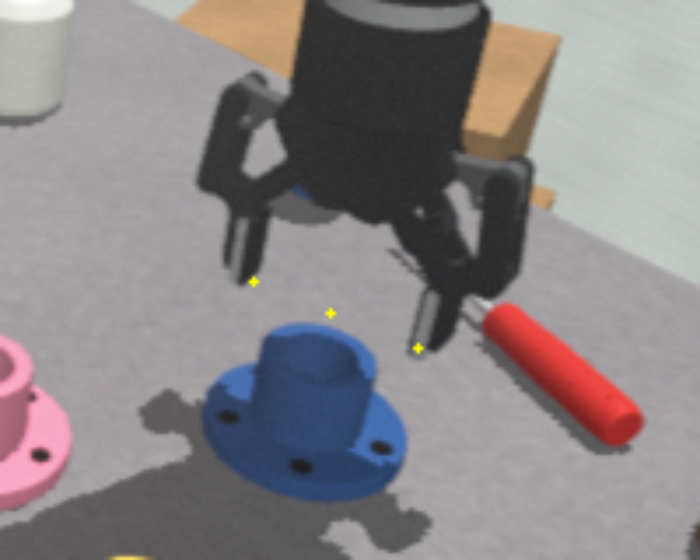

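The predicted tips match the pads, and the hub is centred between them (crop about (310,380)). I descend and grip.

Request:
jog_arm(
  motion=[
    [0,0,0,-0.05,0.0,-1,8.5],
    [0,0,0,-0.05,0,-2,8.5],
    [0,0,0,-0.05,0,-3,8.5],
    [0,0,0,-0.05,0,-4,8.5],
    [0,0,0,-0.05,0,-4.4,8.5],
    [0,0,0,-0.05,0,-4.4,8.5],
    [0,0,0,-0.05,0,-4.4,8.5],
    [0,0,0,-0.05,0,-4.4,4],
    [0,0,0,-0.05,0,-4.4,4],
    [0,0,0,-0.05,0,-4.4,4],
    [0,0,0,-0.05,0,-4.4,4],
    [0,0,0,-0.05,0,-4.4,4],
    [0,0,0,-0.05,0,-4.4,4],
    [0,0,0,-0.05,0,-4.4,4],
  ],
)

```text
t: 4.55
tool_pos: [0.642, -0.2287, 0.0205]
orientation: [[0.953, 0.303, 0.004], [0.303, -0.953, -0.003], [0.003, 0.004, -1.0]]
force: [0.9, 0.9, 5.1]
finger_gap: 0.0543
```

Request:
jog_arm(
  motion=[
    [0,0,0,0,0,0.5,4],
    [0,0,0,0,0,1.5,4],
    [0,0,0,0,0,3,4],
    [0,0,0,0,0,5,4],
    [0,0,0,0,0,7,4],
    [0,0,0,0,0,9,4],
    [0,0,0,0,0,11,4],
    [0,0,0,0,0,12.2,4],
    [0,0,0,0,0,12.5,4],
    [0,0,0,0,0,12.5,4],
    [0,0,0,0,0,12.5,4],
  ],
)

```text
t: 5.65
tool_pos: [0.6412, -0.2286, 0.1442]
orientation: [[0.953, 0.303, 0.002], [0.303, -0.953, -0.002], [0.001, 0.002, -1.0]]
force: [0.0, 0.6, -3.7]
finger_gap: 0.0541
```

```bash
python3 - <<'E'
from h import *
s=sense();p=s['tool_pos'];print(s['t'],p.round(4),s['force'].round(2),s['moment'].round(2),s['finger_gap'])
im=camera('side').copy();o=im.copy()
z=p[2]-.0205
c,_=cv2.findContours(cv2.resize(sil('side','blue_hub',p[0],p[1],z),(560,420),interpolation=cv2.INTER_NEAREST),0,1);cv2.drawContours(o,c,-1,(255,255,0),1)
cv2.imwrite('pics/side3.png',cv2.resize(o[110:310,280:530],None,fx=3,fy=3)[:,:,::-1])
E
```

```text
5.65 [ 0.6412 -0.2286  0.1442] [ 0.03  0.59 -3.67] [-0.03 -0.    0.  ] 0.05411327589782538
```

View pics/side3.png

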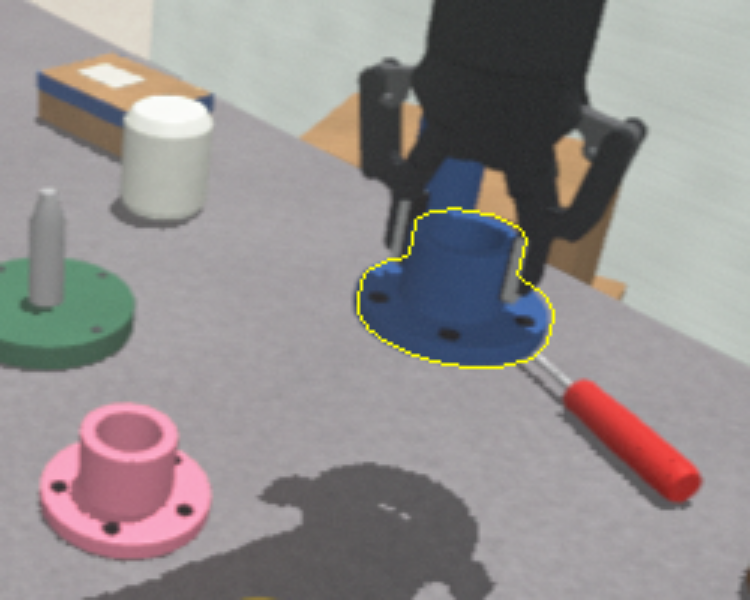

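The hub is held level and matches the predicted outline, bore at crop (462,235). I carry it over the chosen spindle.

Request:
jog_arm(
  motion=[
    [0,0,0,-0.3,1,0.6,4],
    [0,0,0,-1,3,0.6,4],
    [0,0,0,-1.8,5.5,0.6,4],
    [0,0,0,-2.6,8,0.6,4],
    [0,0,0,-3.4,10.5,0.6,4],
    [0,0,0,-4.2,13,0.6,4],
    [0,0,0,-5.0,15.5,0.6,4],
    [0,0,0,-5.9,18,0.6,4],
    [0,0,0,-6.7,20.5,0.6,4],
    [0,0,0,-7.5,23,0.6,4],
    [0,0,0,-8.2,25.2,0.6,4],
    [0,0,0,-8.7,26.7,0.6,4],
    [0,0,0,-8.9,27.3,0.6,4],
    [0,0,0,-8.9,27.3,0.6,4],
    [0,0,0,-8.9,27.3,0.6,4],
    [0,0,0,-8.9,27.3,0.6,4],
  ],
)

```text
t: 7.3
tool_pos: [0.5525, 0.0428, 0.1499]
orientation: [[0.954, 0.3, 0.002], [0.3, -0.954, -0.002], [0.001, 0.003, -1.0]]
force: [-0.1, -0.2, -3.5]
finger_gap: 0.0544
```

```bash
python3 - <<'E'
from h import *
s=sense();p=s['tool_pos'];print(s['t'],p.round(4),s['force'].round(2),s['moment'].round(2),s['finger_gap'])
im=camera('side').copy();o=im.copy()
for k,x,y,z in(('blue_hub',p[0],p[1],p[2]-.0205),('spindle',.5522,.045,0)):
    c,_=cv2.findContours(cv2.resize(sil('side',k,x,y,z),(560,420),interpolation=cv2.INTER_NEAREST),0,1);cv2.drawContours(o,c,-1,(255,255,0),1)
a_=cv2.resize(o[80:260,210:390],None,fx=2.2,fy=2.2)
t=camera('top');b=cv2.resize(t[100:280,180:360],None,fx=2.2,fy=2.2)
cv2.imwrite('pics/side4.png',np.hstack([a_,b])[:,:,::-1])
print(fit({'side':im},'blue_hub',p[:2],p[2]-.0205))
E
```

```text
7.3 [0.5525 0.0428 0.1499] [-0.07 -0.21 -3.46] [0.01 0.02 0.01] 0.05443158496504743
blue_hub ['side'] [0.5503 0.0495] 0.382
[0.5503251  0.04950973]
```

View pics/side4.png

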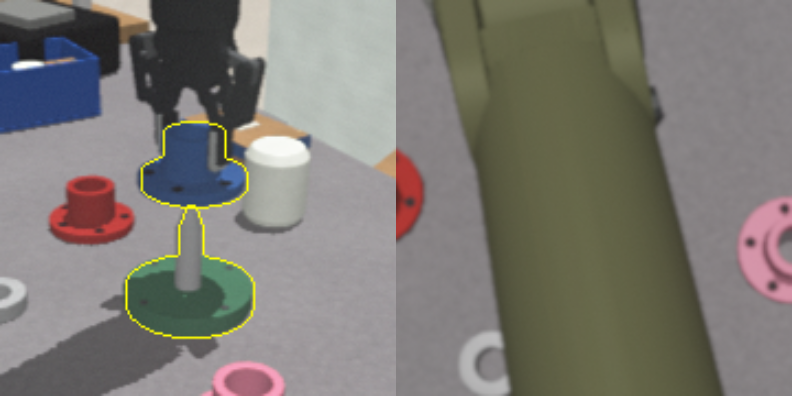

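Over the spindle, the hub (crop (193,165)) sits right above the spigot tip (190,210), with both outlines offset equally. I descend and watch the force.

Request:
jog_arm(
  motion=[
    [0,0,0,0,0.2,0,4],
    [0,0,0,0,0.2,-0.5,4],
    [0,0,0,0,0.2,-1,4],
    [0,0,0,0,0.2,-1.5,4],
    [0,0,0,0,0.2,-2,4],
    [0,0,0,0,0.2,-2.5,4],
    [0,0,0,0,0.2,-3,4],
    [0,0,0,0,0.2,-3.5,4],
    [0,0,0,0,0.2,-4,4],
    [0,0,0,0,0.2,-4.5,4],
    [0,0,0,0,0.2,-5,4],
    [0,0,0,0,0.2,-5,4],
  ],
)

```text
t: 8.6
tool_pos: [0.5518, 0.0451, 0.0989]
orientation: [[0.954, 0.301, -0.0], [0.301, -0.954, -0.002], [-0.001, 0.002, -1.0]]
force: [0.2, 0.2, -4.2]
finger_gap: 0.0544
```

Request:
jog_arm(
  motion=[
    [0,0,0,0,0,-0.5,4],
    [0,0,0,0,0,-1,4],
    [0,0,0,0,0,-1.5,4],
    [0,0,0,0,0,-2,4],
    [0,0,0,0,0,-2.5,4],
    [0,0,0,0,0,-3,4],
    [0,0,0,0,0,-3.5,4],
    [0,0,0,0,0,-4,4],
    [0,0,0,0,0,-4.5,4],
    [0,0,0,0,0,-5,4],
    [0,0,0,0,0,-5.4,4],
    [0,0,0,0,0,-5.4,4],
    [0,0,0,0,0,-5.4,4],
    [0,0,0,0,0,-5.4,4],
  ],
)

```text
t: 10.0
tool_pos: [0.552, 0.0452, 0.0452]
orientation: [[0.954, 0.301, 0.001], [0.301, -0.954, -0.002], [-0.0, 0.002, -1.0]]
force: [0.8, -0.3, -2.5]
finger_gap: 0.054
```

Request:
jog_arm(
  motion=[
    [0,0,0,0,0,-0.1,4],
    [0,0,0,0,0,-0.2,4],
    [0,0,0,0,0,-0.3,4],
    [0,0,0,0,0,-0.4,4],
    [0,0,0,0,0,-0.45,4],
    [0,0,0,0,0,-0.45,4],
    [0,0,0,0,0,-0.45,4],
  ],
)

```text
t: 10.7
tool_pos: [0.552, 0.0452, 0.0407]
orientation: [[0.954, 0.301, 0.001], [0.301, -0.954, -0.002], [-0.0, 0.002, -1.0]]
force: [-0.4, 0.3, -3.5]
finger_gap: 0.0544
```

Request:
jog_arm(
  motion=[
    [0,0,0,0,0,-0.05,4],
    [0,0,0,0,0,-0.1,4],
    [0,0,0,0,0,-0.1,4],
    [0,0,0,0,0,-0.1,4],
  ],
)

```text
t: 11.1
tool_pos: [0.5521, 0.0452, 0.0404]
orientation: [[0.954, 0.301, 0.001], [0.301, -0.954, -0.002], [-0.0, 0.002, -1.0]]
force: [-3.2, -0.7, 5.1]
finger_gap: 0.0542
```

Contact: the force went from -3.5 to +5 N, at the height expected for a seated hub. I release and retreat.

Request:
jog_arm(
  motion=[
    [0,0,0,0,0,0,6.2],
    [0,0,0,0,0,0,7],
    [0,0,0,0,0,0,8.5],
    [0,0,0,0,0,0,8.5],
    [0,0,0,0,0,0,8.5],
    [0,0,0,0,0,0,8.5],
    [0,0,0,0,0,1,8.5],
    [0,0,0,0,0,2.5,8.5],
    [0,0,0,0,0,4.5,8.5],
    [0,0,0,0,0,7,8.5],
    [0,0,0,0,0,10,8.5],
    [0,0,0,0,0,12,8.5],
    [0,0,0,0,0,12,8.5],
    [0,0,0,0,0,12,8.5],
  ],
)

```text
t: 12.5
tool_pos: [0.5524, 0.0452, 0.1614]
orientation: [[0.954, 0.301, 0.002], [0.301, -0.954, -0.003], [0.001, 0.003, -1.0]]
force: [-0.2, 0.2, -0.9]
finger_gap: 0.0848
```

```bash
python3 - <<'E'
from h import *
s=sense();p=s['tool_pos'];print(s['t'],p.round(4),s['force'].round(2),s['finger_gap'])
im=camera('side').copy();o=im.copy()
for k,x,y,z in(('blue_hub',.552,.045,.02),('spindle',.5522,.045,0)):
    c,_=cv2.findContours(cv2.resize(sil('side',k,x,y,z),(560,420),interpolation=cv2.INTER_NEAREST),0,1);cv2.drawContours(o,c,-1,(255,255,0),1)
cv2.imwrite('pics/side5.png',np.hstack([cv2.resize(v[130:250,230:360],None,fx=3,fy=3) for v in(im,o)])[:,:,::-1])
E
```

```text
12.5 [0.5524 0.0452 0.1614] [-0.2   0.2  -0.93] 0.08480769234642432
```

View pics/side5.png

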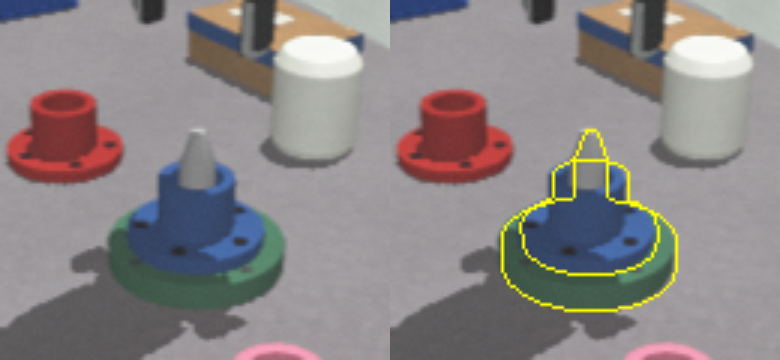

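The hub sits flat on the base, centred round the spigot (hub crop (197,215), spigot tip (197,130)). Now the cap.

Request:
jog_arm(
  motion=[
    [0,0,0,-0.3,-1,0,8.5],
    [0,0,0,-0.9,-3.5,0,8.5],
    [0,0,0,-1.7,-6.5,0,8.5],
    [0,0,0,-2.5,-9.5,0,8.5],
    [0,0,0,-3.3,-12.5,0,8.5],
    [0,0,0,-4.1,-15.5,0,8.5],
    [0,0,0,-4.9,-18.5,0,8.5],
    [0,0,0,-5.7,-21.5,0,8.5],
    [0,0,0,-6.5,-24.5,0,8.5],
    [0,0,0,-7.3,-27.5,-1,8.5],
    [0,0,0,-8.1,-30.5,-3,8.5],
    [0,0,0,-8.8,-33,-5,8.5],
    [0,0,0,-9.3,-35,-7,8.5],
    [0,0,0,-9.4,-35.5,-8.5,8.5],
    [0,0,0,-9.4,-35.5,-9,8.5],
    [0,0,0,-9.4,-35.5,-9,8.5],
    [0,0,0,-9.4,-35.5,-9,8.5],
  ],
)

```text
t: 14.25
tool_pos: [0.4588, -0.3086, 0.0709]
orientation: [[0.953, 0.303, 0.001], [0.303, -0.953, -0.002], [0.001, 0.003, -1.0]]
force: [0.5, 0.2, 0.1]
finger_gap: 0.0849
```

```bash
python3 - <<'E'
from h import *
s=sense();p=s['tool_pos'];y=s['orientation'][:,1];print(s['t'],p.round(4),s['force'].round(2))
im=camera('side').copy()
for d in(-.0425,0,.0425):
    q=proj('side',[p+d*y+[0,0,.013]])[0];cv2.circle(im,tuple(int(round(v)) for v in q),1,(255,0,255),-1)
cv2.imwrite('pics/side6.png',cv2.resize(im[200:380,270:480],None,fx=3,fy=3)[:,:,::-1])
E
```

```text
14.25 [ 0.4588 -0.3086  0.0709] [0.47 0.15 0.06]
```

View pics/side6.png

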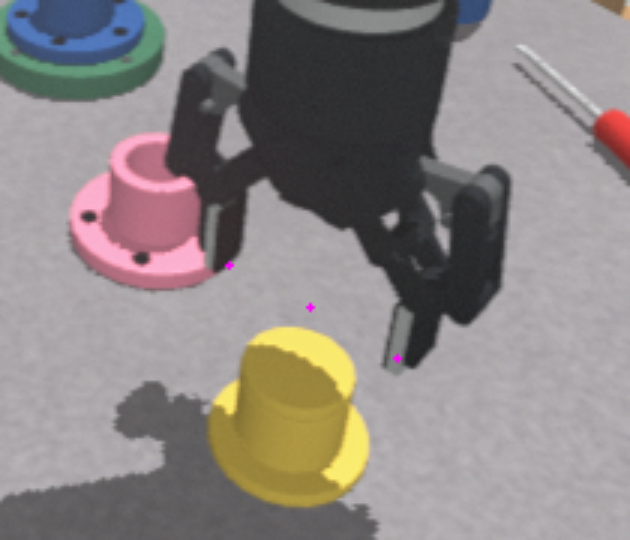

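The cap (crop (297,400)) is centred between the fingers (229,265) and (397,360). I descend and grip.

Request:
jog_arm(
  motion=[
    [0,0,0,0,-0.1,-1,8.5],
    [0,0,0,0,-0.1,-2,8.5],
    [0,0,0,0,-0.1,-3,8.5],
    [0,0,0,0,-0.1,-4,8.5],
    [0,0,0,0,-0.1,-5,8.5],
    [0,0,0,0,-0.1,-5.3,8.5],
    [0,0,0,0,-0.1,-5.3,8.5],
    [0,0,0,0,-0.1,-5.3,4],
    [0,0,0,0,-0.1,-5.3,4],
    [0,0,0,0,-0.1,-5.3,4],
    [0,0,0,0,-0.1,-5.3,4],
    [0,0,0,0,-0.1,-5.3,4],
    [0,0,0,0,-0.1,-5.3,4],
    [0,0,0,0,-0.1,-5.3,4],
  ],
)

```text
t: 15.7
tool_pos: [0.4597, -0.3104, 0.0192]
orientation: [[0.953, 0.303, 0.003], [0.303, -0.953, -0.004], [0.002, 0.005, -1.0]]
force: [0.8, -0.7, 5.5]
finger_gap: 0.0505
```

Request:
jog_arm(
  motion=[
    [0,0,0,0,0,0.5,4],
    [0,0,0,0,0,1.5,4],
    [0,0,0,0,0,3,4],
    [0,0,0,0,0,5,4],
    [0,0,0,0,0,7,4],
    [0,0,0,0,0,9,4],
    [0,0,0,0,0,11,4],
    [0,0,0,0,0,13,4],
    [0,0,0,0,0,13.8,4],
    [0,0,0,0,0,13.8,4],
    [0,0,0,0,0,13.8,4],
  ],
)

```text
t: 16.8
tool_pos: [0.4593, -0.3101, 0.1567]
orientation: [[0.953, 0.303, 0.003], [0.303, -0.953, -0.004], [0.001, 0.004, -1.0]]
force: [-0.2, 0.7, -1.1]
finger_gap: 0.05
```

```bash
python3 - <<'E'
from h import *
s=sense();p=s['tool_pos'];print(s['t'],p.round(4),s['force'].round(2),s['moment'].round(2),s['finger_gap'])
o=camera('side').copy()
c,_=cv2.findContours(cv2.resize(sil('side','cap',p[0],p[1],p[2]-.0192),(560,420),interpolation=cv2.INTER_NEAREST),0,1);cv2.drawContours(o,c,-1,(255,0,255),1)
cv2.imwrite('pics/side7.png',cv2.resize(o[130:330,260:510],None,fx=3,fy=3)[:,:,::-1])
E
```

```text
16.8 [ 0.4593 -0.3101  0.1567] [-0.21  0.68 -1.07] [0.02 0.02 0.01] 0.050043954968428304
```

View pics/side7.png

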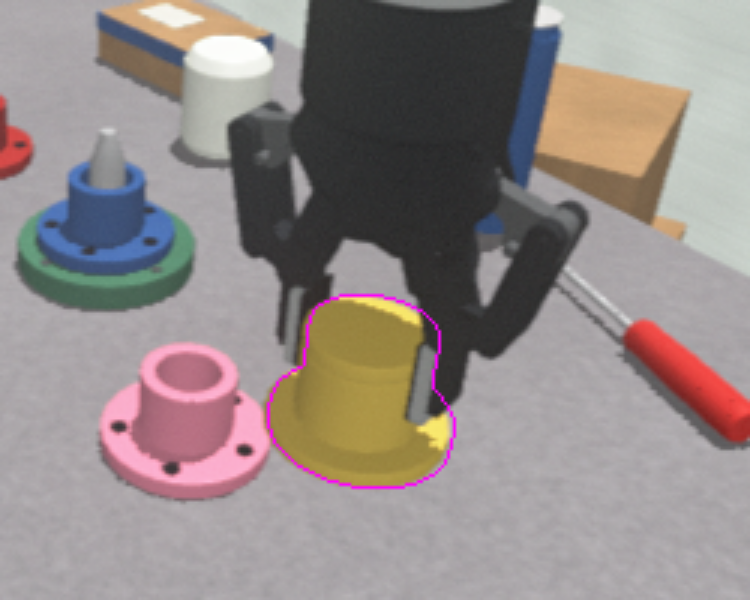

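The cap is held level and matches its outline (crop (360,400)). I carry it over the spindle.

Request:
jog_arm(
  motion=[
    [0,0,0,0.3,1,0,4],
    [0,0,0,0.9,3.5,0,4],
    [0,0,0,1.6,6,0,4],
    [0,0,0,2.3,8.5,0,4],
    [0,0,0,2.9,11,0,4],
    [0,0,0,3.6,13.5,0,4],
    [0,0,0,4.2,16,0,4],
    [0,0,0,4.9,18.5,0,4],
    [0,0,0,5.5,21,0,4],
    [0,0,0,6.2,23.5,0,4],
    [0,0,0,6.9,26,0,4],
    [0,0,0,7.5,28.5,0,4],
    [0,0,0,8.2,31,0,4],
    [0,0,0,8.8,33.3,0,4],
    [0,0,0,9.2,35,0,4],
    [0,0,0,9.35,35.5,0,4],
    [0,0,0,9.35,35.5,0,4],
    [0,0,0,9.35,35.5,0,4],
    [0,0,0,9.35,35.5,0,4],
  ],
)

```text
t: 18.75
tool_pos: [0.5523, 0.0435, 0.1559]
orientation: [[0.954, 0.301, 0.001], [0.301, -0.954, -0.004], [0.0, 0.004, -1.0]]
force: [-0.2, 1.2, -1.5]
finger_gap: 0.05
```

```bash
python3 - <<'E'
from h import *
s=sense();p=s['tool_pos'];print(s['t'],p.round(4),s['force'].round(2),s['moment'].round(2),s['finger_gap'])
o=camera('side').copy()
for k,x,y,z in(('cap',p[0],p[1],p[2]-.0192),('spindle',.5522,.045,0)):
    c,_=cv2.findContours(cv2.resize(sil('side',k,x,y,z),(560,420),interpolation=cv2.INTER_NEAREST),0,1);cv2.drawContours(o,c,-1,(255,0,255),1)
cv2.imwrite('pics/side8.png',cv2.resize(o[80:250,220:380],None,fx=3.4,fy=3.4)[:,:,::-1])
E
```

```text
18.75 [0.5523 0.0435 0.1559] [-0.17  1.23 -1.5 ] [-0.01 -0.01 -0.01] 0.05002412055772185
```

View pics/side8.png

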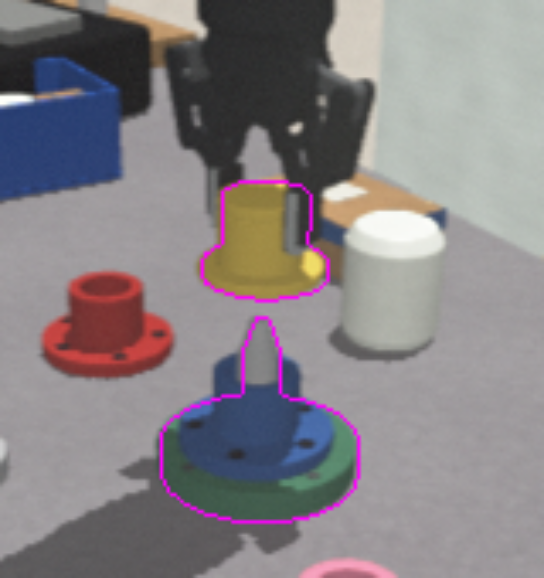

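The cap (crop (265,240)) is right over the spigot tip (262,318). I lower it.

Request:
jog_arm(
  motion=[
    [0,0,0,0.05,0.15,0,4],
    [0,0,0,0.05,0.15,-0.5,4],
    [0,0,0,0.05,0.15,-1,4],
    [0,0,0,0.05,0.15,-1.5,4],
    [0,0,0,0.05,0.15,-2,4],
    [0,0,0,0.05,0.15,-2.5,4],
    [0,0,0,0.05,0.15,-3,4],
    [0,0,0,0.05,0.15,-3.5,4],
    [0,0,0,0.05,0.15,-4,4],
    [0,0,0,0.05,0.15,-4.5,4],
    [0,0,0,0.05,0.15,-5,4],
    [0,0,0,0.05,0.15,-5.5,4],
    [0,0,0,0.05,0.15,-5.9,4],
    [0,0,0,0.05,0.15,-5.9,4],
    [0,0,0,0.05,0.15,-5.9,4],
    [0,0,0,0.05,0.15,-5.9,4],
  ],
)

```text
t: 20.4
tool_pos: [0.5531, 0.0452, 0.0973]
orientation: [[0.954, 0.301, 0.002], [0.301, -0.954, -0.003], [0.001, 0.004, -1.0]]
force: [0.6, -0.4, -0.9]
finger_gap: 0.0504
```

Request:
jog_arm(
  motion=[
    [0,0,0,0,0,-0.1,4],
    [0,0,0,0,0,-0.2,4],
    [0,0,0,0,0,-0.3,4],
    [0,0,0,0,0,-0.4,4],
    [0,0,0,0,0,-0.5,4],
    [0,0,0,0,0,-0.55,4],
    [0,0,0,0,0,-0.55,4],
    [0,0,0,0,0,-0.55,4],
  ],
)

```text
t: 21.2
tool_pos: [0.5531, 0.0452, 0.0918]
orientation: [[0.954, 0.301, 0.002], [0.301, -0.954, -0.004], [0.001, 0.004, -1.0]]
force: [0.5, 0.1, -1.5]
finger_gap: 0.0504
```

Request:
jog_arm(
  motion=[
    [0,0,0,0,0,-0.05,4],
    [0,0,0,0,0,-0.1,4],
    [0,0,0,0,0,-0.1,4],
    [0,0,0,0,0,-0.1,4],
  ],
)

```text
t: 21.6
tool_pos: [0.5532, 0.0452, 0.0912]
orientation: [[0.954, 0.301, 0.002], [0.301, -0.954, -0.004], [0.001, 0.004, -1.0]]
force: [-1.6, -0.2, 3.5]
finger_gap: 0.0504
```

Contact is at exactly the expected height (0.0912). I release and retreat.

Request:
jog_arm(
  motion=[
    [0,0,0,0,0,0,5.8],
    [0,0,0,0,0,0,7],
    [0,0,0,0,0,0,8.5],
    [0,0,0,0,0,0,8.5],
    [0,0,0,0,0,0,8.5],
    [0,0,0,0,0,0,8.5],
    [0,0,0,0,0,1,8.5],
    [0,0,0,0,0,2.5,8.5],
    [0,0,0,0,0,4.5,8.5],
    [0,0,0,0,0,7,8.5],
    [0,0,0,0,0,9,8.5],
    [0,0,0,0,-2,10,8.5],
    [0,0,0,0,-5,10,8.5],
    [0,0,0,0,-9,10,8.5],
    [0,0,0,0,-13,10,8.5],
    [0,0,0,0,-17,10,8.5],
    [0,0,0,0,-20,10,8.5],
    [0,0,0,0,-22,10,8.5],
    [0,0,0,0,-22,10,8.5],
    [0,0,0,0,-22,10,8.5],
  ],
)

```text
t: 23.6
tool_pos: [0.5536, -0.1742, 0.1923]
orientation: [[0.954, 0.301, 0.003], [0.301, -0.954, -0.003], [0.002, 0.004, -1.0]]
force: [0.9, -0.2, 0.2]
finger_gap: 0.0853
```

```bash
python3 - <<'E'
from h import *
s=sense();p=s['tool_pos'];print(s['t'],p.round(4),s['force'].round(2),s['finger_gap'])
im=camera('side').copy();o=im.copy()
for k,x,y,z in(('cap',.5525,.045,.072),('blue_hub',.552,.045,.02)):
    c,_=cv2.findContours(cv2.resize(sil('side',k,x,y,z),(560,420),interpolation=cv2.INTER_NEAREST),0,1);cv2.drawContours(o,c,-1,(255,0,255),1)
cv2.imwrite('pics/side9.png',np.hstack([cv2.resize(v[110:250,230:360],None,fx=3,fy=3) for v in(im,o)])[:,:,::-1])
t=camera('top');cv2.imwrite('pics/top9.png',t[:,:,::-1])
E
```

```text
23.6 [ 0.5536 -0.1742  0.1923] [ 0.91 -0.21  0.17] 0.08527787214726552
```

View pics/side9.png

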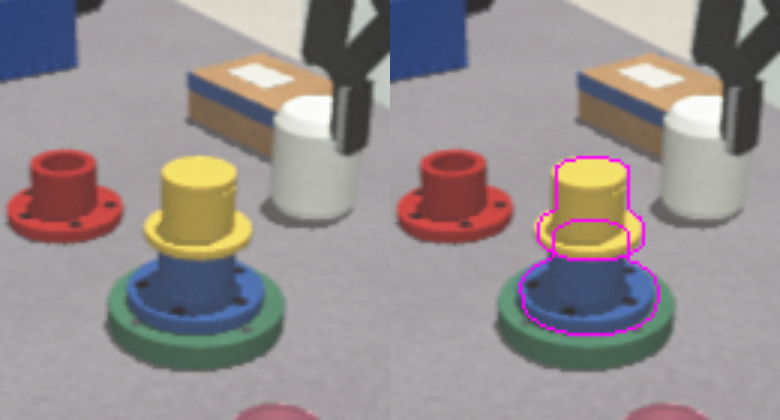

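View pics/top9.png

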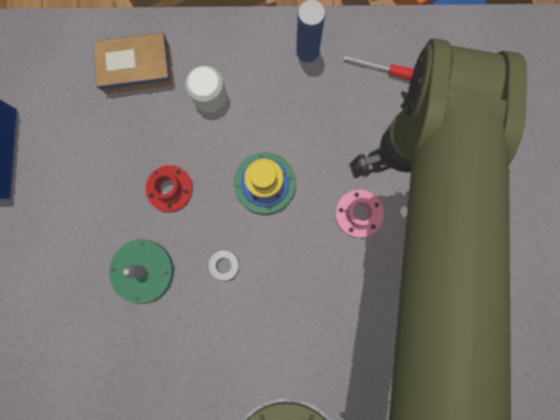

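The cap (side crop (198,205)) sits level on the hub (197,290). The top view shows both stacked at (264,182), the red hub unmoved at (168,188), and the gripper clear. I hand in.

```bash
python3 -c "
from plant import *
print(sign_off())"
```

```text
the job is handed in; nothing more can be done
None
```

I put the blue hub on the right-hand green spindle and the yellow cap on top of it, then handed the job in at about 24 s of the 61 s allowed.

- **Seating:** Both parts touched down at the height expected for fully home. The tool was at 40.4 mm for the hub (40.5 mm expected) and 91.2 mm for the cap (91.2 mm expected). The force on the tool at contact was only about 5 N and 3.5 N.
- **Last pictures:** Hub and cap sit level and centred on the spindle. The red and pink hubs are where they lay, and the gripper is open and clear of everything.
- **Disagreement:** Model outlines drawn in the side camera picture sat about 1–2 pixels (about 3 mm) off the parts. The spindle and the parts were shifted alike, so I put it down to calibration error. Otherwise no check failed.

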